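# Nest two tapered adapter sleeves loosely in their holder

## Task

Build the adapter stack in the round metal holder: stand the white tapered sleeve in the holder's seat and let go of it, then nest the yellow tapered sleeve inside the white one, both upright with narrow ends down. How deep the seat lies is not known, and the tapers wedge when forced: lower each sleeve slowly until you feel it just touch, stop there and set it free without pressing hard and without letting it drop. Leave the bottle, the timer and the dish where they stand.

Things in the scene. Friction and masses are not known exactly. Their poses are not given: they have to be found in the camera images.
- holder: Fixed upright aluminium tube with a blue band, on a dark round foot 116 mm across; 108 mm high, 98 mm across at the top. Origin at the centre of its underside, z up. Inside is a black rubber seat ring 30 mm tall with a tapered bore, 49 mm wide at its top edge. That edge lies anywhere from 1 to 46 mm below the holder's rim, differing each time, reported nowhere.
- holder_rim (a point): Centre of the holder's mouth, level with its rim, z up. The mouth is 91 mm wide, narrowing to 80 mm at 8 mm down. The white sleeve's lower end comes to rest 40 to 43 mm below the seat's top edge, so its top ends 31 to 79 mm above the rim.
- seat (a joint): How far the rubber seat ring is pushed down by what presses on it, in m: 0 when bare (it does not tell the seat's height), 1 mm more per 4 N of downward push, the sleeves' weight included. The tapers wedge, and the job is spoilt, if it passes 3 mm (12 N).
- white_center (a point): White sleeve, 120 mm tall, 0.08 to 0.17 kg, standing narrow end down; point at its centre, 60 mm above its lower end; z along its axis, up. Outside: taper 36 mm across at the lower end to 51 mm at 48 mm up, then a straight collar 64 mm across and 72 mm tall: grip its top 25 mm from above. Through bore of the same taper, 20 mm wide at the lower end, 58 mm at the top.
- yellow_center (a point): Yellow sleeve, 145 mm tall, 0.07 to 0.14 kg, standing narrow end down; point at its centre, 72.5 mm above its lower end; z along its axis, up. Outside: taper 30 mm across at the lower end to 57 mm at 85 mm up, then a straight neck 44 mm across and 60 mm tall: grip its top part from above. Nested, its centre is about 44 mm above the white's and 56 mm of it stands out of the white.
- bottle_center (a point): Bystander: closed reagent bottle with a blue cap, 55 mm across, 102 mm tall, loose; point at its centre.
- timer_center (a point): Bystander: off-white lab timer with three buttons, 68x66x18 mm, loose; point at its centre.
- petri_center (a point): Bystander: closed petri dish, 89 mm across, 15 mm tall, loose; point at its centre.
Things that resemble listed ones, but are neither listed nor needed, are in the scene too. Of the things that look like the part that bears yellow_center, take the one that is farthest from the robot's base at the start. What is shaped like the part that bears white_center but orange is not meant.

How it is judged:
On the way, in this order (a step that is already met when the one before it is completed fails the run):
1. the white sleeve rests upright in the holder's seat, let go (horizontal distance between white_center and holder_rim below 0.005 m and angle between white_center's own z axis and vertical below 0.07 rad and height (world z) of white_center below 0.135 m and contact force between white_sleeve and holder above 0.3 N and contact force between the fingers and white_sleeve below 0.05 N), for 0.2 s.
2. the yellow sleeve rests upright in the white sleeve, let go (horizontal distance between yellow_center and white_center below 0.006 m and angle between yellow_center's own z axis and vertical below 0.09 rad and z of yellow_center in the frame of white_center below 0.053 m and contact force between yellow_sleeve and white_sleeve above 0.3 N and contact force between the fingers and yellow_sleeve below 0.05 N), for 0.2 s.
At the end, for the whole second after the job is handed in: White sleeve borne by the holder's seat: within 5 mm of its axis, tilt under 0.07 rad, centre below 135 mm. Yellow sleeve nested in the white: within 6 mm of its axis, tilt under 0.09 rad, centre less than 53 mm above the white's. Both at rest (horizontal distance between white_center and holder_rim below 0.005 m and angle between white_center's own z axis and vertical below 0.07 rad and height (world z) of white_center below 0.135 m and contact force between white_sleeve and holder above 0.3 N and horizontal distance between yellow_center and white_center below 0.006 m and angle between yellow_center's own z axis and vertical below 0.09 rad and z of yellow_center in the frame of white_center below 0.053 m and contact force between yellow_sleeve and white_sleeve above 0.3 N and linear speed of each of white_sleeve, yellow_sleeve below 0.02 m/s); the robot touches nothing.
It fails at once if a sleeve is forced: the seat is pushed down by more than 3 mm (12 N), or struck as hard (value of joint seat above 0.003 m).
It fails at once if the white sleeve drops or is rushed: faster than 0.12 m/s once deep enough to meet the seat (linear speed of white_sleeve above 0.12 m/s and horizontal distance between white_center and holder_rim below 0.04 m and height (world z) of white_center below 0.131 m).
It fails at once if the yellow sleeve drops or is rushed: faster than 0.12 m/s on the last 6 mm into the white one (linear speed of yellow_sleeve above 0.12 m/s and horizontal distance between yellow_center and white_center below 0.04 m and z of yellow_center in the frame of white_center below 0.05 m).
It fails at once if the bottle, the timer or the dish is moved by more than 30 mm (distance of any of bottle_center, timer_center, petri_center from where it was at the start of the episode above 0.03 m).
It also fails if it takes over 54 s, if anything falls off the work surface, if the arm or the gripper's body presses on something with over 40 N, if the wrist force passes 120 N, or if a joint passes its speed limit or range.

## Robot

A 7-joint arm with a two-finger parallel gripper is mounted at the origin on a cart in front of the work surface, level with it; the furniture and walls round the work are solid. World frame = base frame: x ahead of the robot, y to its left, z up, the work surface at z = 0. Lengths are in m, angles in rad, forces in N, time in s.
With the tool pointing down it reaches from about 0.4 to 0.85 m from the base axis. Payload 10.4 kg.
Tool frame: the origin (TCP) lies midway between the tips of the shut fingers; the grasp point (between the pads) lies 19 mm behind it; z points along the fingers, y is the line along which they close (so a half turn about z gives the same grasp; the last joint's range is limited). The gripper opens to 87 mm and grips with 3 to 60 N. Pads are 19 mm wide; open, the fingers measure 117 mm over their backs; the gripper's body (75 mm by 190 mm) begins 51 mm behind the grasp point.
Start: joints at [1.182, 0.332, -0.065, 1.46, 0.022, 1.35, -0.088], TCP at [0.224, -0.584, 0.223] pointing down, gripper open.
Joint ranges: [-2.6, 2.6], [-0.5, 2.12], [-1.47, 1.34], [0.16, 2.42], [-1.27, 4.41], [0.06, 2.06], [-2.6, 2.6]. Speed limits (rad/s): [2.22, 2.22, 2.79, 2.79, 3.14, 3.14, 3.14].

## Interface

Orientations are given as a unit quaternion [x, y, z, w].
In Python, from bench import r gives the robot as it stands.
- The arm moves only by the tool arm_command, never from a script. Its argument "moves" is one flat list of numbers, 4 for each row, row after row: the shift along the tool's x, y, z in cm, then the turn about the tool's z in degrees. A call has 1 to 12 rows; each row shifts and turns the commanded pose from where the row before left it, along the tool's axes as they then stand; what a row does not reach is not made up. A row lasts 1/12 s, in which the tool goes at most 41.7 mm and 7.16 degrees, less where a joint would pass 70% of its speed; a pose out of reach is approached as far as the arm can. A call with a gripper value outside its range is refused whole. "fingers" is the opening in per cent of the stroke, from 0 (shut) to 100 (fully open), set as the call begins (left out, the last holds). The fingers move at their own pace and stop on an object; "squeeze" is the grip in N (left out, the last holds). Time passes only in rows, so rows that do not move let the fingers close. It gives the time, the measured TCP pose, the force, the opening and the grip force at its end, in the units of the state.
- r.read_state(): the state, without advancing time (a new reading comes with each control period).
- r.camera(name): name is "scene" or "top"; returns the picture (420x560x3 uint8, red, green, blue); there is no depth.
- r.camera_info(name): a dict with "fx", "fy", "cx", "cy" (pixels), "origin" and "attitude" of the camera in the world. Camera axes: x right, y up, looking along -z (the intrinsics and any distortion apply to the point x, -y, -z); pixel columns grow to the right and rows downward; lengths in m; the calibration is good to about 2 mm. A picture is of the moment at which its call begins. camera_info takes no time and is no camera call.
- r.close_job(): hands the job in; it is judged then, once.
The state is a dict: "time": time; "joint_positions": joint angles; "joint_vel": joint speeds; "joint_torque": joint torques, N m; "ee_pos": TCP position; "eef_rot": TCP orientation; "ft_force": force on the tool from outside, world axes, zero at the start; "torque": the same for the moment, N m; "width": finger opening in m; "grip_force": force on a finger pad.
Only numpy, scipy, OpenCV 4.12 (cv2) and the standard library are available. Lean on these libraries where they do the work, as an engineer would, in place of code of your own. Each camera call takes 0.05 s, during which the arm holds its last target. There are 200 camera calls.

## Working session

There is one attempt and no reset: what is moved stays moved. The work goes in short steps, Python scripts to look and compute and a tool call to move; the robot and the scene stay as the last step left them, time stands still between calls to the robot, and variables do not carry over. Pictures are saved under pics/ and viewed, at most 10 in all, crops included, and the job is handed in when it is done.

Besides the shell and the picture viewer there is one more tool, called as name(argument=value, ...) on one line, values as JSON. arm_command: Moves the arm, as the interface text tells. Its arguments: {"type":"object","properties":{"moves":{"type":"array"},"fingers":{"type":"number"},"squeeze":{"type":"number"}},"required":["moves"]}

```bash
mkdir -p pics
python3 - <<'E'
from bench import r
import cv2
for n in("scene","top"):
    im=r.camera(n); cv2.imwrite(f"pics/{n}0.png",im[:,:,::-1]); print(n,r.camera_info(n))
s=r.read_state(); print(s)
E
```

```text
scene {'fx': 535.1475894219693, 'fy': 535.1475894219693, 'cx': 287.4841557689808, 'cy': 205.92274349016802, 'origin': array([-0.26861124,  0.59306843,  1.02138376]), 'attitude': array([-0.17481099,  0.35581147,  0.81914281, -0.41454116])}
top {'fx': 406.6808796478337, 'fy': 406.6808796478337, 'cx': 284.07193155533, 'cy': 206.43789536587576, 'origin': array([0.33849477, 0.00441348, 0.92594857]), 'attitude': array([-0.07717254,  0.08879994,  0.75035096, -0.65048629])}
{'time': 0.1, 'joint_positions': array([ 1.18240635,  0.33284644, -0.06471229,  1.4608473 ,  0.02160982,
        1.34989027, -0.08849655]), 'joint_vel': array([-4.32869824e-04,  3.57137150e-04,  9.74298797e-04, -1.09446830e-04,
       -9.88769776e-04, -1.64389773e-05, -6.38183369e-04]), 'joint_torque': array([ 2.63350514e-03, -6.24545431e+01,  2.54825363e-02, -3.90715492e+01,
       -6.13925094e-02,  3.66374175e-02,  1.34416885e-05]), 'ee_pos': array([ 0.2234334 , -0.58333222,  0.22181474]), 'eef_rot': array([ 9.83317781e-01,  1.81894809e-01, -1.48415103e-04, -6.30496268e-04]), 'ft_force': array([-0.14701201, -0.00890928,  0.0235345 ]), 'torque': array([ 0.00553354,  0.00614974, -0.03502652]), 'grip_force': 0.0, 'width': 0.08699437687465003}
```

View pics/scene0.png

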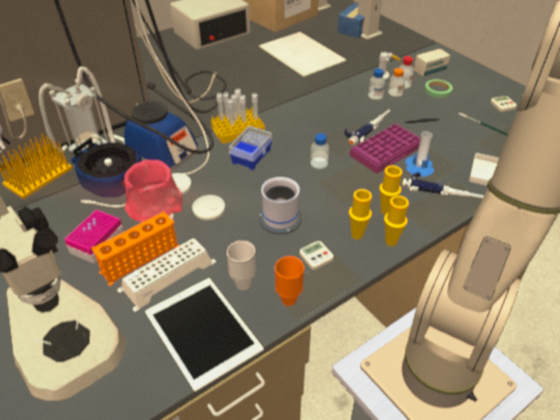

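View pics/top0.png

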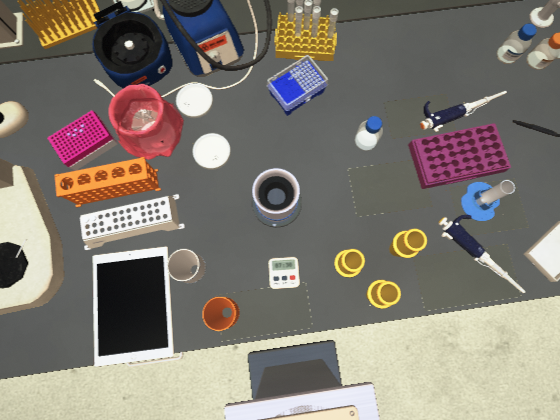

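The top view shows the white sleeve at about (186,265) and the orange decoy at (220,313). The three yellow candidates are at (349,262), (410,243) and (384,293). The holder is at (276,196), the timer at (284,272), the bottle at (369,133) and the dish at (211,151) or (194,99). Next I'll measure positions and make one close crop.

```bash
cat > h.py <<'E'
import numpy as np, cv2
from bench import r
from scipy.spatial.transform import Rotation as R
def ray(n,u,v):
    c=r.camera_info(n); d=R.from_quat(c["attitude"]).apply([(u-c["cx"])/c["fx"],-(v-c["cy"])/c["fy"],-1]); return np.array(c["origin"]),d
def onz(n,u,v,z):
    o,d=ray(n,u,v); return (o+d*(z-o[2])/d[2])[:2]
def proj(n,p):
    c=r.camera_info(n); q=R.from_quat(c["attitude"]).inv().apply(np.array(p)-c["origin"]); return np.array([c["cx"]+c["fx"]*q[0]/-q[2],c["cy"]+c["fy"]*q[1]/q[2]])
def circ(n,im,x,y,z,rad,col=(0,255,0),k=1,off=(0,0)):
    a=np.linspace(0,2*np.pi,40); P=np.array([(proj(n,[x+rad*np.cos(t),y+rad*np.sin(t),z])-off+.5)*k for t in a])
    cv2.polylines(im,[P.round().astype(int)],True,col,1)
def tomoves(dx,dy):  # world shift -> tool cm
    s=r.read_state(); return R.from_quat(s["eef_rot"]).inv().apply([dx,dy,0])*100
E
python3 - <<'E'
from h import *
im=cv2.imread("pics/top0.png")
for nm,u,v,z in[("white",186,262,.12),("orange",220,312,.12),("y1",349,262,.145),("y2",410,243,.145),("y3",384,293,.145),("holder",276,190,.108),("timer",284,272,.018),("bottle",374,124,.102),("dish",211,151,.015),("dish2",194,99,.015)]:
    p=onz("top",u,v,z); print(nm,p.round(3),np.hypot(*p).round(3),proj("scene",[*p,z]).round(0))
a=cv2.resize(im[225:315,160:240],None,fx=5,fy=5,interpolation=cv2.INTER_CUBIC)[:450,:400]
b=cv2.resize(im[225:315,330:430],None,fx=4,fy=5)[:450,:400]
b=cv2.resize(im[150:240,235:315],None,fx=5,fy=5,interpolation=cv2.INTER_CUBIC)
cv2.imwrite("pics/c1.png",np.hstack([a,b]))
c=cv2.resize(im[220:315,330:435],None,fx=6,fy=6,interpolation=cv2.INTER_CUBIC)
cv2.imwrite("pics/c2.png",c)
E
```

```text
white [0.446 0.185] 0.483 [241. 248.]
orange [0.342 0.128] 0.365 [289. 265.]
y1 [ 0.399 -0.129] 0.419 [360. 196.]
y2 [ 0.418 -0.253] 0.488 [390. 173.]
y3 [ 0.332 -0.184] 0.38 [395. 202.]
holder [ 0.57  -0.012] 0.571 [279. 189.]
timer [ 0.407 -0.005] 0.407 [315. 252.]
bottle [ 0.69  -0.245] 0.733 [320. 137.]
dish [0.714 0.127] 0.726 [208. 206.]
dish2 [0.856 0.154] 0.87 [174. 182.]
```

View pics/c1.png

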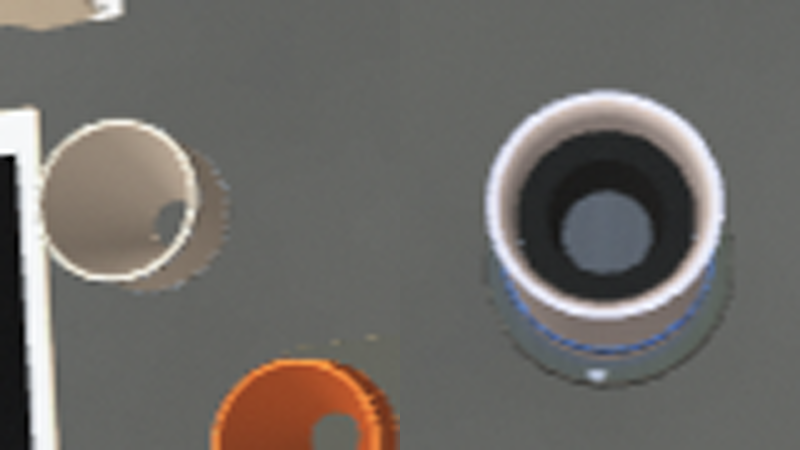

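View pics/c2.png

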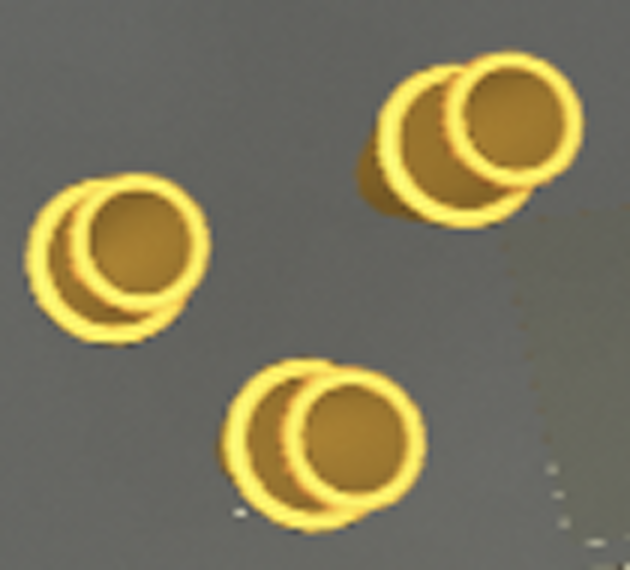

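y2, top view (410,243), is clearly the farthest yellow at 0.49 m, against 0.42 and 0.38 for the others. The crops show the white rim centred at (183.2,264.6), the y2 neck rim at (415.2,239.6) and the holder rim at (275.8,190.6). I'll refine these positions in both views and estimate the seat depth.

Run:
```python
from h import *
s=r.read_state(); t=s["ee_pos"]; Rt=R.from_quat(s["eef_rot"]).inv()
W=onz("top",183.2,264.6,.12);Y=onz("top",415.2,239.6,.145);H=onz("top",275.8,190.6,.108)
for n,p in(("W",W),("Y",Y),("H",H)): print(n,p.round(4))
print("start->via",Rt.apply(np.array([.52,-.25,.222])-t)*100)
print("via->W",Rt.apply([W[0]-.52,W[1]+.25,0])*100,"W->H",Rt.apply([*(H-W),0])*100,"H->Y",Rt.apply([*(Y-H),0])*100)
out=[]
for n,f,(x0,y0) in(("top","pics/top0.png",(245,160)),("scene","pics/scene0.png",(250,165))):
    im=cv2.imread(f)[y0:y0+66,x0:x0+66]; im=np.clip((im/255.)**.5*255,0,255).astype(np.uint8)
    k=6; b=cv2.resize(im,None,fx=k,fy=k,interpolation=cv2.INTER_CUBIC)
    circ(n,b,*H,.108,.049,(0,255,0),k,(x0,y0))
    for d,c in((5,(0,0,255)),(20,(0,255,255)),(35,(255,255,0))): circ(n,b,*H,.108-d/1000,.0245,c,k,(x0,y0))
    out.append(b)
    if n=="scene": pass
cv2.imwrite("pics/d.png",np.hstack(out))
im=cv2.imread("pics/scene0.png"); k=6
o=[]
for (x0,y0),(p,z,rd) in(((208,230),(W,.12,.032)),((358,155),(Y,.145,.022))):
    b=cv2.resize(im[y0:y0+66,x0:x0+66],None,fx=k,fy=k,interpolation=cv2.INTER_CUBIC); circ("scene",b,*p,z,rd,(0,0,255),k,(x0,y0)); o.append(b)
cv2.imwrite("pics/e.png",np.hstack(o))
```

```text
W [0.4418 0.1907]
Y [ 0.4229 -0.264 ]
H [ 0.5692 -0.011 ]
start->via [ 3.96182267e+01 -2.05187133e+01  5.54719820e-03]
via->W [  8.45791578 -43.94847934   0.0563384 ] W->H [ 4.68991319 23.38695423 -0.0305547 ] H->Y [-2.27189935e+01  1.83960330e+01 -2.23833597e-02]
```

View pics/d.png

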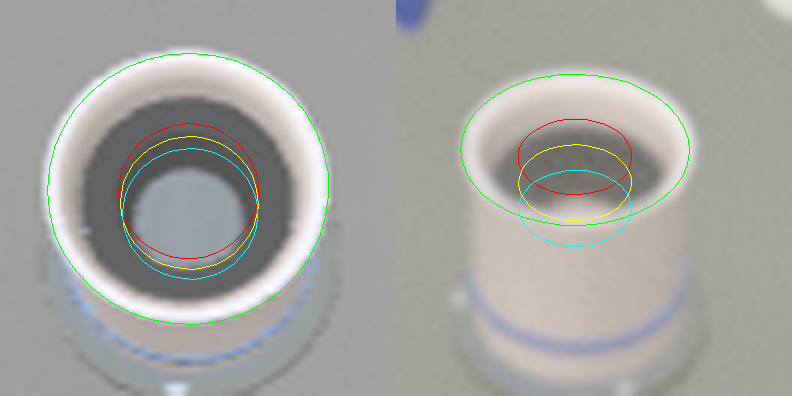

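View pics/e.png

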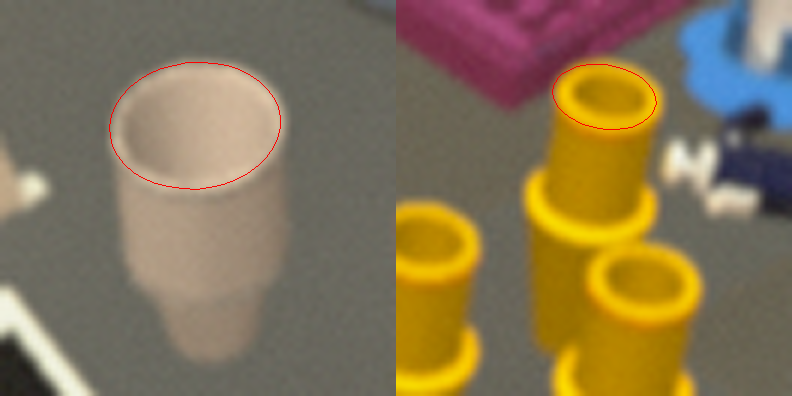

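The overlays agree with both views, and the seat edge looks about 20 mm below the rim. Now I'll move.

arm_command(moves=[3.3,-1.7,0,0,3.3,-1.7,0,0,3.3,-1.7,0,0,3.3,-1.7,0,0,3.3,-1.7,0,0,3.3,-1.7,0,0,3.3,-1.7,0,0,3.3,-1.7,0,0,3.3,-1.7,0,0,3.3,-1.7,0,0,3.3,-1.7,0,0,3.3,-1.7,0,0], fingers=100)

```text
time: 1.1
ee_pos: [0.5211, -0.25, 0.2224]
eef_rot: [0.983, 0.182, -0.0, -0.0]
ft_force: [0.3, -1.1, -0.7]
width: 0.0872
grip_force: 0.0
```

arm_command(moves=[0.7,-3.67,0,0,0.7,-3.67,0,0,0.7,-3.67,0,0,0.7,-3.67,0,0,0.7,-3.67,0,0,0.7,-3.67,0,0,0.7,-3.67,0,0,0.7,-3.67,0,0,0.7,-3.67,0,0,0.7,-3.67,0,0,0.7,-3.67,0,0,0.7,-3.67,0,0])

```text
time: 2.1
ee_pos: [0.4405, 0.1913, 0.2225]
eef_rot: [0.983, 0.182, 0.0, 0.0]
ft_force: [0.9, -0.0, 0.3]
width: 0.087
grip_force: 0.0
```

arm_command(moves=[0,0,0,0,0,0,0,0])

```text
time: 2.27
ee_pos: [0.4404, 0.1919, 0.2224]
eef_rot: [0.983, 0.184, -0.0, -0.0]
ft_force: [1.3, -0.8, 0.0]
width: 0.087
grip_force: 0.0
```

Run:
```python
from h import *
s=r.read_state(); t=s["ee_pos"]; print(s["time"],t,s["eef_rot"],s["ft_force"])
print("to W",tomoves(.4418-t[0],.1907-t[1]))
im=r.camera("scene"); cv2.imwrite("pics/s1.png",im[:,:,::-1])
```

```text
2.2667 [0.44037265 0.19189554 0.22237376] [ 9.82907879e-01  1.84097927e-01 -1.85967975e-04 -1.42237398e-04] [ 1.27376833 -0.83707372  0.03750021]
to W [ 8.97931098e-02  1.63106111e-01 -8.48987058e-05]
```

arm_command(moves=[0.09,0.16,0,0,0,0,1.6,0,0,0,1.6,0,0,0,1.6,0,0,0,1.6,0,0,0,1.6,0,0,0,1.6,0,0,0,1.6,0,0,0,1.4,0,0,0,0,0])

```text
time: 3.15
ee_pos: [0.4417, 0.1863, 0.0939]
eef_rot: [0.984, 0.181, -0.002, 0.0]
ft_force: [-0.6, -0.5, -0.4]
width: 0.0871
grip_force: 0.0
```

arm_command(moves=[0,0,0,0,0,0,0,0,0,0,0,0,0,0,0,0,0,0,0,0,0,0,0,0], fingers=0, squeeze=8)

```text
time: 3.65
ee_pos: [0.4432, 0.1888, 0.0972]
eef_rot: [0.983, 0.182, 0.001, 0.0]
ft_force: [-0.6, 0.1, 3.6]
width: 0.0636
grip_force: 7.9
```

Run:
```python
from h import *
s=r.read_state(); t=s["ee_pos"]; print(s["time"],t,s["width"],s["grip_force"],s["ft_force"])
a=r.camera("top")[215:315,140:240]; b=r.camera("scene")[180:280,190:290]
cv2.imwrite("pics/g.png",cv2.resize(np.hstack([a,b]),None,fx=4,fy=4)[:,:,::-1])
```

```text
3.65 [0.4431827  0.18883292 0.09715807] 0.06355894920855079 7.920367848091701 [-0.56595482  0.13914198  3.59046161]
```

View pics/g.png

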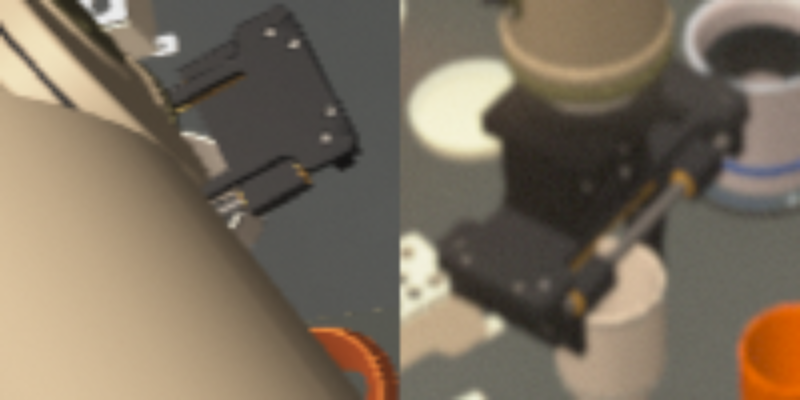

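Gripped at 63.6 mm, which fits the 64 mm collar. Lifting and carrying it over.

arm_command(moves=[0,0,-0.4,0,0,0,-1.2,0,0,0,-1.5,0,0,0,-1.5,0,0,0,-1.5,0,0,0,-1.5,0,0,0,-1.5,0,0,0,-1.5,0,0,0,-1.5,0,0,0,-1.5,0,0,0,-0.8,0,0,0,0,0])

```text
time: 4.75
ee_pos: [0.4433, 0.1891, 0.2426]
eef_rot: [0.983, 0.182, 0.001, -0.0]
ft_force: [-0.2, 0.4, -0.8]
width: 0.0629
grip_force: 7.9
```

Run:
```python
from h import *
s=r.read_state(); t=s["ee_pos"]; print(s["time"],t,s["width"],s["grip_force"],s["ft_force"])
print(tomoves(.5692-t[0],-.011-t[1]))
```

```text
4.75 [0.44331119 0.18905098 0.24255245] 0.06294402899934505 7.935248497706198 [-0.18524161  0.40899672 -0.79016799]
[ 4.59605403 23.18533229  0.02336322]
```

arm_command(moves=[0.2,1.0,0,0,0.4,2.0,0,0,0.5,2.5,0,0,0.5,2.5,0,0,0.5,2.5,0,0,0.5,2.5,0,0,0.5,2.5,0,0,0.5,2.5,0,0,0.5,2.5,0,0,0.4,2.0,0,0,0.1,0.7,0,0,0,0,0,0])

```text
time: 5.75
ee_pos: [0.5687, -0.0143, 0.2389]
eef_rot: [0.984, 0.18, -0.001, -0.0]
ft_force: [-0.5, -0.1, -1.0]
width: 0.0635
grip_force: 7.9
```

arm_command(moves=[0,0,0,0,0,0,0,0,0,0,0,0,0,0,0,0])

```text
time: 6.08
ee_pos: [0.5684, -0.0106, 0.2407]
eef_rot: [0.983, 0.183, 0.0, 0.0]
ft_force: [0.4, -0.2, -1.6]
width: 0.0634
grip_force: 7.9
```

Run:
```python
from h import *
s=r.read_state(); t=s["ee_pos"]; print(s["time"],t,s["width"],s["grip_force"],s["ft_force"])
print(tomoves(.5692-t[0],-.011-t[1]))
H=(.5692,-.011)
a=r.camera("top")[140:240,225:325]; b0=r.camera("scene"); ims=[]
for n,im,(x0,y0) in(("top",a,(225,140)),("scene",b0[95:235,230:330],(230,95))):
    b=cv2.resize(im,None,fx=4,fy=4)[:,:,::-1].copy()
    circ(n,b,*H,.108,.049,(0,255,0),4,(x0,y0)); circ(n,b,t[0],t[1],t[2]+.024,.032,(0,0,255),4,(x0,y0)); circ(n,b,t[0],t[1],t[2]-.096,.018,(0,0,255),4,(x0,y0)); circ(n,b,t[0],t[1],t[2]-.048,.032,(0,0,255),4,(x0,y0))
    ims.append(cv2.copyMakeBorder(b,0,560-b.shape[0],0,0,cv2.BORDER_CONSTANT))
cv2.imwrite("pics/h.png",np.hstack(ims))
```

```text
6.0833 [ 0.56836375 -0.01057192  0.24074375] 0.06343239854733415 7.936231705425598 [ 0.42293177 -0.23166776 -1.60280802]
[6.26731280e-02 6.99844545e-02 3.01121030e-05]
```

View pics/h.png

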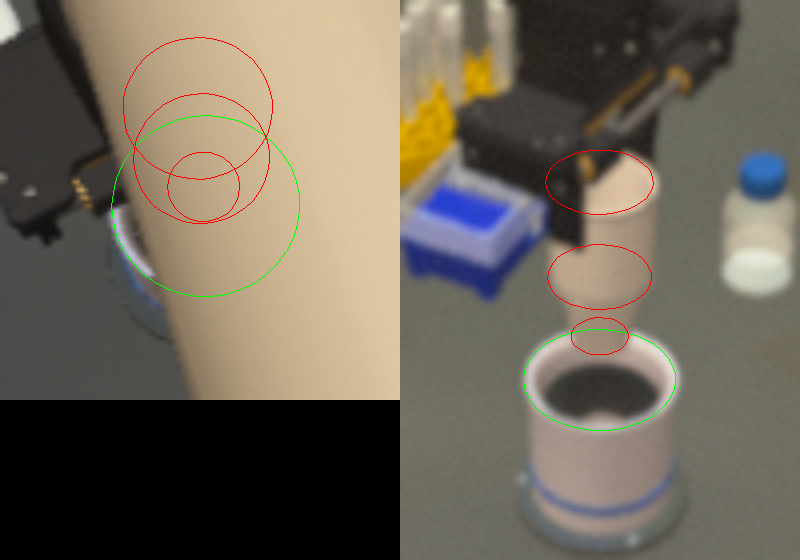

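The sleeve sits centred over the mouth in the scene view, with its collar axis at x≈602 against the rim at 600. Now I'll lower it.

arm_command(moves=[0.06,0.07,0,0,0,0,1.0,0,0,0,1.4,0,0,0,1.4,0,0,0,1.2,0,0,0,0.8,0,0,0,0.6,0,0,0,0.5,0,0,0,0.4,0,0,0,0.3,0,0,0,0.2,0,0,0,0,0], squeeze=6)

```text
time: 7.18
ee_pos: [0.5695, -0.012, 0.1624]
eef_rot: [0.983, 0.182, -0.0, 0.0]
ft_force: [0.4, 0.4, -1.5]
width: 0.0635
grip_force: 6.0
```

```bash
cat > f.py <<'E'
from h import *
F=[];P=[];T=[]
for i in range(5):
    r.camera("top"); s=r.read_state(); F.append(s["ft_force"]);P.append(s["ee_pos"]);T.append(s["torque"])
print(round(s["time"],2),"pos",np.mean(P,0).round(4),"F",np.mean(F,0).round(2),"sd",np.std(F,0).round(2),"Ftool",R.from_quat(s["eef_rot"]).inv().apply(np.mean(F,0)).round(2),"T",np.mean(T,0).round(3),"w",round(s["width"],4),round(s["grip_force"],1))
E
python3 f.py
```

```text
7.43 pos [ 0.5697 -0.012   0.1628] F [-0.08  0.05 -1.33] sd [0.55 0.26 0.55] Ftool [-0.06 -0.08  1.33] T [ 0.016 -0.006 -0.007] w 0.0635 6.0
```

arm_command(moves=[0,0,0.15,0,0,0,0.15,0,0,0,0.15,0,0,0,0.15,0,0,0,0,0])

```text
time: 7.85
ee_pos: [0.5693, -0.0121, 0.1561]
eef_rot: [0.983, 0.182, -0.0, 0.0]
ft_force: [0.4, -0.4, -1.4]
width: 0.0636
grip_force: 5.9
```

```bash
python3 f.py
```

```text
8.1 pos [ 0.5695 -0.012   0.1565] F [ 0.19  0.25 -1.31] sd [0.36 0.51 0.52] Ftool [ 0.27 -0.16  1.31] T [-0.029 -0.025 -0.026] w 0.0632 5.9
```

arm_command(moves=[0,0,0.1,0,0,0,0.1,0,0,0,0.1,0,0,0,0,0])

```text
time: 8.43
ee_pos: [0.5695, -0.0122, 0.1534]
eef_rot: [0.983, 0.182, -0.0, 0.0]
ft_force: [0.5, -0.6, -1.7]
width: 0.0635
grip_force: 5.9
```

```bash
python3 f.py
```

```text
8.68 pos [ 0.5695 -0.0121  0.1535] F [ 0.09 -0.66 -1.21] sd [0.39 0.35 0.55] Ftool [-0.16  0.65  1.21] T [-0.268 -0.136 -0.004] w 0.0633 5.9
```

One-sided touch: the torque shows the sleeve being pushed along tool +y. I'll shift 1 mm that way.

arm_command(moves=[0,0.05,0,0,0.01,0.05,0,0,0,0,0,0])

```text
time: 8.93
ee_pos: [0.5699, -0.0129, 0.1535]
eef_rot: [0.983, 0.182, -0.0, -0.0]
ft_force: [-0.3, 1.1, -1.4]
width: 0.0635
grip_force: 5.9
```

```bash
sed -i 's/,"w",/,"Ttool",R.from_quat(s["eef_rot"]).inv().apply(np.mean(T,0)).round(3),"w",/' f.py; python3 f.py
```

```text
9.18 pos [ 0.5699 -0.0128  0.1535] F [ 0.18 -0.25 -1.15] sd [0.25 0.55 0.31] Ftool [0.08 0.29 1.15] T [-0.019  0.026  0.001] Ttool [-0.008 -0.031 -0.001] w 0.0632 5.9
```

arm_command(moves=[0,0,0.1,0,0,0,0.1,0,0,0,0,0])

```text
time: 9.43
ee_pos: [0.5698, -0.0129, 0.1513]
eef_rot: [0.983, 0.182, -0.0, 0.0]
ft_force: [0.9, 0.5, -1.1]
width: 0.0632
grip_force: 5.9
```

```bash
python3 f.py
```

```text
9.68 pos [ 0.5699 -0.0129  0.1515] F [ 0.24  0.37 -1.45] sd [0.24 0.24 0.29] Ftool [ 0.36 -0.26  1.45] T [0.008 0.002 0.004] Ttool [ 0.008  0.001 -0.004] w 0.0634 5.9
```

arm_command(moves=[0,0,0.1,0,0,0,0.1,0,0,0,0,0])

```text
time: 9.93
ee_pos: [0.5698, -0.013, 0.1493]
eef_rot: [0.983, 0.182, -0.0, 0.0]
ft_force: [-0.3, 0.2, -1.1]
width: 0.0632
grip_force: 5.9
```

```bash
python3 f.py
```

```text
10.18 pos [ 0.5699 -0.0129  0.1495] F [ 0.23  0.31 -1.29] sd [0.29 0.38 0.32] Ftool [ 0.32 -0.2   1.29] T [ 0.005 -0.012  0.02 ] Ttool [ 0.001  0.013 -0.02 ] w 0.0633 5.9
```

arm_command(moves=[0,0,0.1,0,0,0,0.1,0,0,0,0,0])

```text
time: 10.43
ee_pos: [0.5699, -0.013, 0.1474]
eef_rot: [0.983, 0.182, -0.0, 0.0]
ft_force: [0.4, -0.3, -1.1]
width: 0.0631
grip_force: 5.9
```

```bash
python3 f.py
```

```text
10.68 pos [ 0.57   -0.0129  0.1475] F [ 0.64 -0.09 -0.78] sd [0.42 0.39 0.35] Ftool [0.57 0.31 0.78] T [-0.068 -0.059 -0.02 ] Ttool [-0.085  0.031  0.02 ] w 0.0634 5.9
```

arm_command(moves=[0.01,0.05,0,0,0,0,0,0])

```text
time: 10.85
ee_pos: [0.5701, -0.0131, 0.1475]
eef_rot: [0.983, 0.182, -0.0, -0.0]
ft_force: [-0.6, 1.5, -1.0]
width: 0.0635
grip_force: 6.0
```

```bash
python3 f.py
```

```text
11.1 pos [ 0.5702 -0.0131  0.1475] F [ 0.08  1.21 -1.23] sd [0.3  0.45 0.43] Ftool [ 0.51 -1.1   1.23] T [ 0.299  0.074 -0.02 ] Ttool [0.306 0.038 0.02 ] w 0.0631 6.0
```

arm_command(moves=[0,0,0.1,0,0,0,0.05,0,0,0,0,0])

```text
time: 11.35
ee_pos: [0.5703, -0.0131, 0.1462]
eef_rot: [0.983, 0.182, 0.0, -0.0]
ft_force: [-1.1, 2.2, 1.7]
width: 0.0636
grip_force: 6.0
```

```bash
python3 f.py
```

```text
11.6 pos [ 0.5703 -0.0131  0.1462] F [-0.31  2.13  0.92] sd [0.77 0.59 0.25] Ftool [ 0.47 -2.1  -0.92] T [0.564 0.207 0.005] Ttool [ 0.601  0.009 -0.005] w 0.0635 6.0
```

arm_command(moves=[0,-0.04,0,0,0,0,0,0])

```text
time: 11.77
ee_pos: [0.5702, -0.0131, 0.1461]
eef_rot: [0.983, 0.182, 0.0, 0.0]
ft_force: [-1.6, 1.8, 0.3]
width: 0.063
grip_force: 6.0
```

```bash
python3 f.py
```

```text
12.02 pos [ 0.5701 -0.0131  0.1461] F [-0.35  1.2   1.3 ] sd [0.23 0.43 0.53] Ftool [ 0.1  -1.25 -1.3 ] T [0.343 0.094 0.023] Ttool [ 0.354  0.035 -0.022] w 0.0633 6.0
```

arm_command(moves=[0,-0.04,0,0,0,0,0,0])

```text
time: 12.18
ee_pos: [0.57, -0.0129, 0.1461]
eef_rot: [0.983, 0.182, 0.0, 0.0]
ft_force: [0.5, 0.1, 1.6]
width: 0.0638
grip_force: 5.9
```

```bash
python3 f.py
```

```text
12.43 pos [ 0.57   -0.0129  0.1461] F [0.77 0.09 1.51] sd [0.43 0.38 0.32] Ftool [ 0.75  0.19 -1.51] T [-0.097 -0.122  0.009] Ttool [-0.134  0.08  -0.009] w 0.0634 5.9
```

arm_command(moves=[0.01,0.01,0.05,0,0,0,0,0])

```text
time: 12.6
ee_pos: [0.5702, -0.0127, 0.1456]
eef_rot: [0.983, 0.182, 0.0, 0.0]
ft_force: [0.8, 0.2, 1.1]
width: 0.0632
grip_force: 5.9
```

```bash
python3 f.py
```

```text
12.85 pos [ 0.5702 -0.0128  0.1456] F [ 0.59 -0.18  2.47] sd [0.51 0.32 0.44] Ftool [ 0.49  0.38 -2.47] T [-0.189 -0.148  0.027] Ttool [-0.229  0.071 -0.027] w 0.0632 5.9
```

Vertical support is about 3.8 N with little lateral load, so the sleeve is seated. Releasing.

arm_command(moves=[0,0,0,0,0,0,0,0,0,0,0,0,0,0,0,0,0,0,0,0], fingers=100)

```text
time: 13.27
ee_pos: [0.5699, -0.0127, 0.1454]
eef_rot: [0.983, 0.182, -0.0, -0.0]
ft_force: [-0.2, 0.7, 0.2]
width: 0.0847
grip_force: 0.0
```

```bash
python3 f.py
python3 - <<'E'
from h import *
im=r.camera("scene")[:,:,::-1].copy()[110:240,230:330]; k=4; b=cv2.resize(im,None,fx=k,fy=k); cv2.imwrite("pics/i_raw.png",b)
t=r.read_state()["ee_pos"]
circ("scene",b,.5700,-.0128,t[2]+.024,.032,(0,0,255),k,(230,110)); circ("scene",b,.5700,-.0128,.108,.049,(0,255,0),k,(230,110))
cv2.imwrite("pics/i.png",np.hstack([cv2.imread("pics/i_raw.png"),b]))
E
```

```text
13.52 pos [ 0.57   -0.0127  0.1455] F [ 0.17  0.02 -0.08] sd [0.56 0.59 0.47] Ftool [0.16 0.04 0.08] T [0.012 0.004 0.004] Ttool [ 0.012  0.001 -0.004] w 0.0866 0.0
```

View pics/i.png

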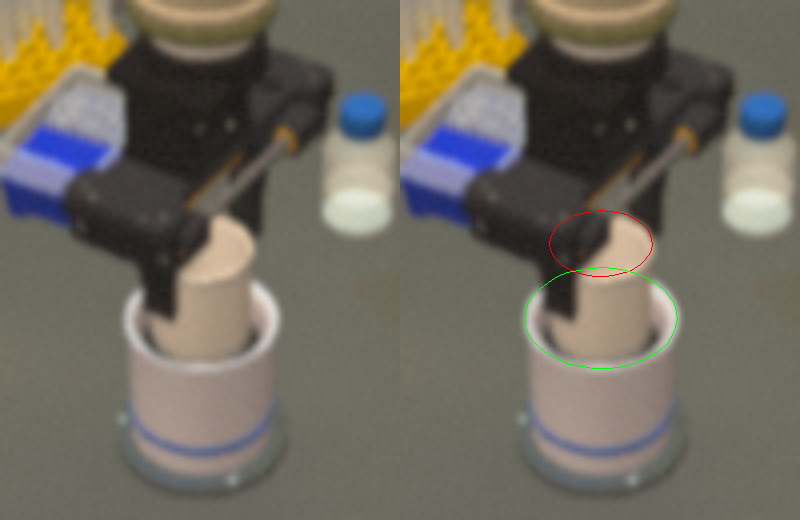

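The white sleeve stands upright and free in the seat, its rim front edge at about (210,282) in the crop. Next I'll retreat and go to the yellow one.

arm_command(moves=[0,0,-0.5,0,0,0,-1.5,0,0,0,-2.5,0,0,0,-2.5,0,0,0,-1.0,0])

```text
time: 13.98
ee_pos: [0.5712, -0.0124, 0.2293]
eef_rot: [0.983, 0.182, 0.002, 0.0]
ft_force: [0.1, 0.5, 1.3]
width: 0.0869
grip_force: 0.0
```

arm_command(moves=[-1.9,1.5,0,0,-1.9,1.5,0,0,-1.9,1.5,0,0,-1.9,1.5,0,0,-1.9,1.5,0,0,-1.9,1.5,0,0,-1.9,1.5,0,0,-1.9,1.5,0,0,-1.9,1.6,0,0,-1.9,1.6,0,0,-1.9,1.5,0,0,-1.9,1.5,0,0])

```text
time: 14.98
ee_pos: [0.4214, -0.2651, 0.2256]
eef_rot: [0.983, 0.182, 0.0, 0.0]
ft_force: [1.1, -0.3, -0.7]
width: 0.0869
grip_force: 0.0
```

arm_command(moves=[0,0,0,0,0,0,0,0,0,0,0,0])

```text
time: 15.23
ee_pos: [0.4226, -0.2636, 0.2256]
eef_rot: [0.983, 0.182, 0.0, -0.0]
ft_force: [-0.2, 0.5, 0.4]
width: 0.0871
grip_force: 0.0
```

```bash
python3 f.py
python3 - <<'E'
from h import *
t=r.read_state()["ee_pos"]; print("to Y",tomoves(.4229-t[0],-.264-t[1]))
b=r.camera("top"); s=r.camera("scene"); cv2.imwrite("pics/t2.png",b[:,:,::-1]); cv2.imwrite("pics/s2.png",s[:,:,::-1])
# bright rim of holder / white in both
k=6
o=[]
for n,im,(x0,y0) in(("top",b,(245,145)),("scene",s,(250,150))):
    c=cv2.resize(im[y0:y0+66,x0:x0+66],None,fx=k,fy=k,interpolation=cv2.INTER_CUBIC)[:,:,::-1].copy()
    circ(n,c,.570,-.0128,.1675,.032,(0,0,255),k,(x0,y0)); o.append(c)
cv2.imwrite("pics/j.png",np.hstack(o))
E
```

```text
15.48 pos [ 0.4228 -0.2632  0.2256] F [-0.04  0.55 -0.39] sd [0.42 0.38 0.38] Ftool [ 0.15 -0.53  0.39] T [ 0.006 -0.008  0.013] Ttool [ 0.003  0.009 -0.013] w 0.0869 0.0
to Y [1.10712765e-03 5.89077270e-02 1.65974786e-06]
```

View pics/j.png

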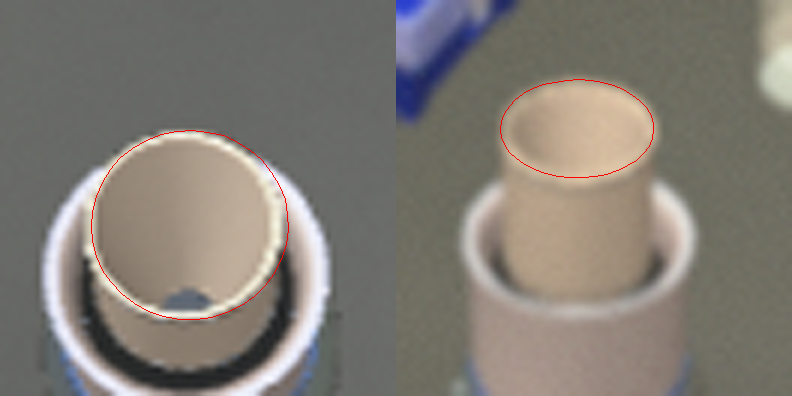

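The white rim matches (0.570,-0.0128,0.1675) in the scene view. The top view is off by about 1.5 mm, the same bias the camera showed for the holder. Grasping the yellow sleeve.

arm_command(moves=[0,0.06,0.8,0,0,0,1.4,0,0,0,1.6,0,0,0,1.6,0,0,0,1.6,0,0,0,1.4,0,0,0,1.2,0,0,0,0.8,0,0,0,0.6,0,0,0,0.1,0,0,0,0,0])

```text
time: 16.5
ee_pos: [0.4225, -0.2647, 0.1145]
eef_rot: [0.983, 0.182, -0.0, -0.0]
ft_force: [0.7, 0.1, 0.5]
width: 0.087
grip_force: 0.0
```

arm_command(moves=[0,0,0,0,0,0,0,0,0,0,0,0,0,0,0,0,0,0,0,0,0,0,0,0,0,0,0,0,0,0,0,0], fingers=0, squeeze=8)

```text
time: 17.17
ee_pos: [0.4225, -0.2648, 0.1146]
eef_rot: [0.983, 0.182, 0.0, 0.0]
ft_force: [-0.5, -0.4, -0.9]
width: 0.0437
grip_force: 8.0
```

arm_command(moves=[0,0,-0.5,0,0,0,-1.2,0,0,0,-2.0,0,0,0,-2.0,0,0,0,-2.0,0,0,0,-2.0,0,0,0,-2.0,0,0,0,-2.0,0,0,0,-2.0,0,0,0,-2.0,0,0,0,-1.5,0,0,0,-0.6,0])

```text
time: 18.17
ee_pos: [0.423, -0.2649, 0.3151]
eef_rot: [0.983, 0.182, 0.001, 0.001]
ft_force: [0.3, 0.5, -1.1]
width: 0.0437
grip_force: 8.0
```

```bash
python3 f.py; python3 -c "
from h import *
t=r.read_state()['ee_pos']; print(tomoves(.570-t[0],-.0128-t[1]))"
```

```text
18.42 pos [ 0.4225 -0.2647  0.3127] F [-0.28  0.02 -1.68] sd [0.41 0.6  0.68] Ftool [-0.25 -0.11  1.68] T [ 0.016  0.001 -0.003] Ttool [0.015 0.004 0.003] w 0.0437 8.0
[ 2.28245612e+01 -1.82098681e+01  6.46666719e-04]
```

arm_command(moves=[1.2,-1.0,0,0,2.2,-1.75,0,0,2.2,-1.75,0,0,2.2,-1.75,0,0,2.2,-1.75,0,0,2.2,-1.75,0,0,2.2,-1.75,0,0,2.2,-1.75,0,0,2.2,-1.75,0,0,2.2,-1.75,0,0,1.2,-1.0,0,0,0.6,-0.45,0,0])

```text
time: 19.42
ee_pos: [0.5705, -0.0103, 0.3112]
eef_rot: [0.983, 0.184, -0.001, -0.001]
ft_force: [0.3, -0.7, -0.4]
width: 0.0438
grip_force: 8.0
```

arm_command(moves=[0,0,0,0,0,0,0,0,0,0,0,0,0,0,0,0])

```text
time: 19.75
ee_pos: [0.5699, -0.0148, 0.3125]
eef_rot: [0.984, 0.181, -0.0, 0.0]
ft_force: [-0.3, 0.5, -1.4]
width: 0.0438
grip_force: 8.0
```

```bash
python3 f.py
python3 - <<'E'
from h import *
t=r.read_state()['ee_pos']; print(tomoves(.570-t[0],-.0128-t[1]))
im=r.camera("scene")[:,:,::-1].copy(); cv2.imwrite("pics/s3.png",im)
hsv=cv2.cvtColor(im,cv2.COLOR_BGR2HSV); m=cv2.inRange(hsv,(18,120,80),(32,255,255)); 
c=proj("scene",[.57,-.0128,t[2]-.115+.0725]).round(1); print("pred centre",c)
# yellow widths per row below the fingers vs prediction
for z in (.02,.04,.06,.08):
    p=proj("scene",[t[0],t[1],t[2]-.115+z]); v=int(round(p[1])); xs=np.where(m[v,int(p[0])-25:int(p[0])+25])[0]+int(p[0])-25
    print(z,p.round(1),xs.min() if len(xs) else None,xs.max() if len(xs) else None)
E
```

```text
20.0 pos [ 0.5701 -0.0141  0.3127] F [ 0.22  0.19 -1.28] sd [0.52 0.35 0.55] Ftool [ 0.27 -0.1   1.28] T [-0.016  0.006 -0.002] Ttool [-0.013 -0.011  0.002] w 0.0437 8.0
[ 1.68502474e-02 -8.97928000e-02 -3.21535251e-05]
pred centre [279.6 137.3]
0.02 [279.9 154.7] 273 287
0.04 [279.8 148.1] 272 289
0.06 [279.8 141.4] 271 290
0.08 [279.8 134.5] 269 292
```

arm_command(moves=[0.02,-0.1,0.6,0,0,0,1.2,0,0,0,1.5,0,0,0,1.5,0,0,0,1.2,0,0,0,0.9,0,0,0,0.7,0,0,0,0.5,0,0,0,0.4,0,0,0,0.3,0,0,0,0.2,0,0,0,0,0], squeeze=6)

```text
time: 21.05
ee_pos: [0.5701, -0.0122, 0.2224]
eef_rot: [0.983, 0.182, 0.0, 0.0]
ft_force: [0.7, 0.9, -0.6]
width: 0.0438
grip_force: 6.0
```

```bash
python3 f.py
```

```text
21.3 pos [ 0.5703 -0.0122  0.2229] F [ 0.21 -0.24 -1.18] sd [0.4  0.32 0.26] Ftool [0.11 0.3  1.18] T [-0.006  0.008 -0.011] Ttool [-0.003 -0.01   0.011] w 0.0434 6.0
```

arm_command(moves=[0,0,0.2,0,0,0,0.2,0,0,0,0.2,0,0,0,0.2,0,0,0,0.2,0,0,0,0,0])

```text
time: 21.8
ee_pos: [0.5699, -0.0122, 0.212]
eef_rot: [0.983, 0.182, -0.0, -0.0]
ft_force: [-0.4, -0.4, -2.1]
width: 0.0437
grip_force: 6.0
```

```bash
python3 f.py
```

```text
22.05 pos [ 0.5701 -0.0122  0.2125] F [-0.25 -0.13 -1.24] sd [0.6  0.48 0.48] Ftool [-0.28  0.03  1.24] T [-0.004 -0.011  0.007] Ttool [-0.008  0.009 -0.007] w 0.0438 6.0
```

arm_command(moves=[0,0.05,0.1,0,0,0,0.15,0,0,0,0.15,0,0,0,0.1,0,0,0,0.1,0,0,0,0,0])

```text
time: 22.55
ee_pos: [0.5701, -0.0126, 0.2063]
eef_rot: [0.983, 0.182, -0.0, -0.0]
ft_force: [-0.4, 0.7, -1.6]
width: 0.0436
grip_force: 6.0
```

```bash
python3 f.py
```

```text
22.8 pos [ 0.5702 -0.0126  0.2065] F [-0.63  0.49 -1.39] sd [0.46 0.56 0.53] Ftool [-0.41 -0.68  1.39] T [ 0.129  0.107 -0.029] Ttool [ 0.158 -0.054  0.029] w 0.0436 6.0
```

arm_command(moves=[0,0,0.1,0,0,0,0.1,0,0,0,0.1,0,0,0,0,0])

```text
time: 23.13
ee_pos: [0.5702, -0.0124, 0.2033]
eef_rot: [0.983, 0.182, -0.0, -0.0]
ft_force: [-0.6, 1.4, -0.4]
width: 0.0438
grip_force: 6.0
```

```bash
python3 f.py
```

```text
23.38 pos [ 0.5702 -0.0125  0.2035] F [-0.9   1.98 -0.88] sd [0.33 0.34 0.35] Ftool [-0.13 -2.17  0.88] T [ 0.478  0.252 -0.019] Ttool [ 0.537 -0.064  0.019] w 0.0437 6.0
```

arm_command(moves=[0,-0.06,0,0,-0.01,-0.06,0,0,0,0,0,0])

```text
time: 23.63
ee_pos: [0.5698, -0.0118, 0.2036]
eef_rot: [0.983, 0.182, 0.0, 0.0]
ft_force: [0.2, -0.3, -0.7]
width: 0.0438
grip_force: 6.0
```

```bash
python3 f.py
```

```text
23.88 pos [ 0.5698 -0.0118  0.2036] F [ 0.48 -0.09 -1.07] sd [0.27 0.28 0.55] Ftool [0.42 0.25 1.07] T [ 0.005  0.008 -0.018] Ttool [ 0.007 -0.006  0.018] w 0.0439 6.0
```

arm_command(moves=[0,0,0.1,0,0,0,0.1,0,0,0,0.1,0,0,0,0,0])

```text
time: 24.22
ee_pos: [0.5696, -0.0116, 0.2002]
eef_rot: [0.983, 0.182, -0.0, -0.0]
ft_force: [0.1, 0.1, -1.3]
width: 0.0438
grip_force: 6.0
```

```bash
python3 f.py
```

```text
24.47 pos [ 0.5697 -0.0116  0.2005] F [ 0.04  0.21 -1.65] sd [0.26 0.59 0.6 ] Ftool [ 0.11 -0.18  1.65] T [0.018 0.014 0.002] Ttool [ 0.021 -0.007 -0.002] w 0.0437 6.0
```

arm_command(moves=[0,0,0.1,0,0,0,0.1,0,0,0,0,0])

```text
time: 24.72
ee_pos: [0.5696, -0.0115, 0.1983]
eef_rot: [0.983, 0.182, -0.0, -0.0]
ft_force: [0.1, -0.1, -0.7]
width: 0.0436
grip_force: 6.0
```

```bash
python3 f.py
```

```text
24.97 pos [ 0.5697 -0.0115  0.1985] F [-0.03 -0.18 -1.33] sd [0.39 0.51 0.34] Ftool [-0.1   0.16  1.33] T [ 0.121  0.042 -0.022] Ttool [0.128 0.004 0.022] w 0.0435 6.0
```

arm_command(moves=[0,-0.04,0,0,0,0,0.1,0,0,0,0.05,0,0,0,0,0])

```text
time: 25.3
ee_pos: [0.5695, -0.0112, 0.1969]
eef_rot: [0.983, 0.182, -0.0, 0.0]
ft_force: [-0.3, 0.5, -1.9]
width: 0.0437
grip_force: 6.0
```

```bash
python3 f.py
```

```text
25.55 pos [ 0.5696 -0.0112  0.197 ] F [ 0.07 -0.11 -1.61] sd [0.28 0.3  0.45] Ftool [0.03 0.13 1.61] T [ 0.052  0.043 -0.011] Ttool [ 0.065 -0.022  0.011] w 0.0438 6.0
```

arm_command(moves=[0,0,0.1,0,0,0,0,0])

```text
time: 25.72
ee_pos: [0.5695, -0.0111, 0.1959]
eef_rot: [0.983, 0.182, -0.0, -0.0]
ft_force: [0.2, 0.4, -0.3]
width: 0.0434
grip_force: 6.0
```

```bash
python3 f.py
```

```text
25.97 pos [ 0.5696 -0.0111  0.196 ] F [-0.17  0.56 -1.23] sd [0.62 0.51 0.54] Ftool [ 0.05 -0.58  1.23] T [0.163 0.114 0.018] Ttool [ 0.193 -0.048 -0.018] w 0.0438 6.0
```

arm_command(moves=[-0.01,-0.03,0,0,0,0,0.1,0,0,0,0,0])

```text
time: 26.22
ee_pos: [0.5694, -0.011, 0.1949]
eef_rot: [0.983, 0.182, -0.0, 0.0]
ft_force: [0.5, 0.1, -0.9]
width: 0.0437
grip_force: 6.0
```

```bash
python3 f.py
```

```text
26.47 pos [ 0.5694 -0.011   0.195 ] F [-0.19  0.29 -1.32] sd [0.33 0.48 0.41] Ftool [-0.07 -0.34  1.32] T [ 0.079  0.093 -0.008] Ttool [ 0.107 -0.058  0.008] w 0.0437 6.0
```

arm_command(moves=[0,0,0.08,0,0,0,0,0])

```text
time: 26.63
ee_pos: [0.5693, -0.011, 0.1941]
eef_rot: [0.983, 0.182, -0.0, 0.0]
ft_force: [0.1, 0.1, -0.1]
width: 0.0441
grip_force: 6.0
```

```bash
python3 f.py
```

```text
26.88 pos [ 0.5694 -0.0109  0.1942] F [-0.47  0.24 -1.29] sd [0.48 0.67 0.61] Ftool [-0.35 -0.39  1.29] T [ 0.119  0.116 -0.001] Ttool [ 0.153 -0.066  0.001] w 0.0435 6.0
```

arm_command(moves=[-0.01,-0.03,0,0,0,0,0.1,0,0,0,0,0])

```text
time: 27.13
ee_pos: [0.5692, -0.0108, 0.1931]
eef_rot: [0.983, 0.182, -0.0, 0.0]
ft_force: [-1.2, -0.0, -1.2]
width: 0.0438
grip_force: 6.0
```

```bash
python3 f.py
```

```text
27.38 pos [ 0.5692 -0.0108  0.1932] F [-0.31  0.15 -1.01] sd [0.32 0.38 0.44] Ftool [-0.23 -0.25  1.01] T [0.048 0.113 0.022] Ttool [ 0.085 -0.089 -0.022] w 0.0435 6.0
```

arm_command(moves=[0,0,0.08,0,0,0,0,0])

```text
time: 27.55
ee_pos: [0.5693, -0.0107, 0.1925]
eef_rot: [0.983, 0.182, 0.0, 0.0]
ft_force: [-0.8, -1.3, 0.4]
width: 0.0438
grip_force: 6.0
```

```bash
python3 f.py
```

```text
27.8 pos [ 0.5693 -0.0107  0.1926] F [-0.66  0.21  0.56] sd [0.62 0.22 0.48] Ftool [-0.54 -0.43 -0.56] T [0.083 0.122 0.014] Ttool [ 0.121 -0.084 -0.014] w 0.0435 6.0
```

arm_command(moves=[-0.01,-0.02,0.04,0,0,0,0,0])

```text
time: 27.97
ee_pos: [0.5692, -0.0106, 0.1922]
eef_rot: [0.983, 0.182, 0.0, 0.0]
ft_force: [-0.4, 0.5, 2.2]
width: 0.0438
grip_force: 6.0
```

```bash
python3 f.py
```

```text
28.22 pos [ 0.5692 -0.0106  0.1922] F [ 0.01 -0.09  2.14] sd [0.43 0.15 0.55] Ftool [-0.02  0.09 -2.14] T [-0.048  0.057  0.014] Ttool [-0.024 -0.07  -0.014] w 0.0436 6.0
```

Seated: 3.4 N supported and the torque is almost zero. Releasing to a partial opening, then retreating straight up.

arm_command(moves=[0,0,0,0,0,0,0,0,0,0,0,0,0,0,0,0,0,0,0,0,0,0,0,0], fingers=100)

```text
time: 28.72
ee_pos: [0.569, -0.0106, 0.192]
eef_rot: [0.983, 0.182, -0.0, 0.0]
ft_force: [-0.7, 0.4, 0.2]
width: 0.0757
grip_force: 0.0
```

arm_command(moves=[0,0,-0.5,0,0,0,-1.0,0,0,0,-2.0,0,0,0,-2.0,0,0,0,-2.0,0,0,0,-1.5,0,0,0,-0.5,0,0,0,0,0,0,0,0,0])

```text
time: 29.47
ee_pos: [0.5689, -0.0106, 0.2868]
eef_rot: [0.983, 0.182, -0.0, 0.0]
ft_force: [-1.0, 0.1, -1.4]
width: 0.087
grip_force: 0.0
```

```bash
python3 f.py
python3 - <<'E'
from h import *
im=r.camera("scene")[:,:,::-1].copy(); cv2.imwrite("pics/s4.png",im); i0=cv2.imread("pics/s2.png")
hsv=cv2.cvtColor(im,cv2.COLOR_BGR2HSV); m=cv2.inRange(hsv,(18,120,80),(32,255,255))
# expected yellow top z~.2226, leaves white at z~.1675
for z in(.175,.19,.205,.215):
    p=proj("scene",[.570,-.0120,z]); v=int(round(p[1])); u=int(p[0]); xs=np.where(m[v,u-25:u+25])[0]+u-25
    print(z,p.round(1),(xs.min(),xs.max()) if len(xs) else None)
d=cv2.absdiff(im,i0).max(2)
q=m[90:220,255:305]; ys=np.where(q.any(1))[0]+90; print("yellow rows",ys.min(),ys.max(),"pred back top",proj("scene",[.57+.018,-.012-.012,.2226]).round(1),"white front rim",proj("scene",[.57-.02,-.012+.02,.1675]).round(1))
for n,u,v in(("bottle",320,150),("timer",316,254),("dish",208,206)): print(n,"diff",d[v-20:v+20,u-20:u+20].mean().round(1))
E
```

```text
29.72 pos [ 0.5686 -0.0106  0.2861] F [-0.15  0.21 -0.45] sd [0.31 0.36 0.47] Ftool [-0.06 -0.24  0.45] T [-0.025  0.01   0.004] Ttool [-0.02  -0.018 -0.004] w 0.0871 0.0
0.175 [279.4 168.6] (np.int64(270), np.int64(289))
0.19 [279.4 163.8] (np.int64(271), np.int64(288))
0.205 [279.3 159.1] (np.int64(271), np.int64(288))
0.215 [279.3 155.8] (np.int64(271), np.int64(289))
yellow rows 93 179 pred back top [279. 148.] white front rim [277.6 178.1]
bottle diff 2.8
timer diff 2.7
dish diff 2.7
```

```bash
python3 -c "
from bench import r
print(r.close_job())"
```

```text
the job is handed in; nothing more can be done
None
```

The job is handed in at about 30 s: the white sleeve stands in the holder's seat and the yellow sleeve is nested upright inside it, both let go. The final camera check found the yellow sleeve centred and upright, and the bottle, timer and dish unmoved, but `close_job()` returned no verdict.

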